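Glue syringes back in the rack by size

TASK

Put the three loose glue syringes into the free notches of the syringe rack so that the five lie in order of size, from the largest at the one end to the smallest at the other. Each must lie down in the notches of both combs, its barrel centred on the rack and its capped tip pointing the same way as the two that are already there. Leave those two, the jar, the needle tin and the gauge block where they are.

Things in the scene. Friction and masses are not known exactly. Their poses are not given: they have to be found in the camera images.
- syringe_a: White syringe, largest of five, lying in an end notch of the rack: barrel 34 mm across, 160 long; at the back a flange 48 wide, 35 high, 3 thick; at the front a grey tip cap 22 mm long (182 over all). Origin: barrel's axis, half way along the barrel (cap not counted), 44 mm above the bench. x: along the axis to the tip cap. Grip across the middle.
- syringe_b: White syringe, second largest of five, loose on the bench: barrel 28 mm across, 136 long; at the back a flange 42 wide, 29 high, 3 thick; at the front a grey tip cap 20 mm long (156 over all). Origin: barrel's axis, half way along the barrel (cap not counted), 14.5 mm above the bench at first, 39.8 seated in a notch. x: along the axis to the tip cap. Grip across the middle.
- syringe_c: White syringe, the middle one of five sizes, loose on the bench: barrel 22 mm across, 112 long; at the back a flange 36 wide, 23 high, 3 thick; at the front a grey tip cap 19 mm long (131 over all). Origin: barrel's axis, half way along the barrel (cap not counted), 11.5 mm above the bench at first, 35.6 seated in a notch. x: along the axis to the tip cap. Grip across the middle.
- syringe_d: White syringe, second smallest of five, loose on the bench: barrel 16 mm across, 92 long; at the back a flange 30 wide, 17 high, 3 thick; at the front a grey tip cap 17 mm long (109 over all). Origin: barrel's axis, half way along the barrel (cap not counted), 8.5 mm above the bench at first, 31.3 seated in a notch. x: along the axis to the tip cap. Grip across the middle.
- syringe_e: White syringe, smallest of five, lying in the other end notch of the rack: barrel 12 mm across, 80 long; at the back a flange 26 wide, 13 high, 3 thick; at the front a grey tip cap 16 mm long (96 over all). Origin: barrel's axis, half way along the barrel (cap not counted), 28 mm above the bench. x: along the axis to the tip cap. Grip across the middle.
- rack: Fixed rack. Origin: middle of its base plate's front edge, on the bench (plate 100 in x, 296 in y, 6 mm high). Two black combs along y, 10 thick, centred at x = 20 and 80. Each has five equal 90 degree V notches: roots at z = 20, y = 116, 58, 0, -58, -116; mouths 40 wide at z = 40 (top). Barrels lie along x, centred at x = 50. The two in the end notches point to +x; which end is which varies.
- jar: Bystander: plastic jar with green screw cap, 56 mm diameter, 79 mm high. Origin: centre of its underside.
- needle_tin: Bystander: flat round tin with green lid, 71 mm diameter, 32 mm high. Origin: centre of its underside.
- gauge_block: Bystander: stepped steel gauge block, 24 x 50 x 32 mm. Origin: centre of its underside.

How it is judged:
By the outcome, as a careful person would: the job done as asked, in the order asked, and still so for the second after the job is handed in, with the robot touching nothing.
It also fails if it takes over 93 s, if anything falls off the work surface, if the arm or the gripper's body presses on something with over 40 N, if the wrist force passes 120 N, or if a joint passes its speed limit or range.

ROBOT

A 6-joint arm with a two-finger parallel gripper is mounted at the origin on a cart in front of the work surface, level with it; the furniture and walls round the work are solid. World frame = base frame: x ahead of the robot, y to its left, z up, the work surface at z = 0. Lengths are in m, angles in rad, forces in N, time in s.
With the tool pointing down it reaches from about 0.375 to 0.9 m from the base axis. Payload 3.1 kg.
Tool frame: the origin (TCP) lies at the centre of the arm's flange, where the gripper is bolted on; the fingertips stand 182 mm ahead of it and the grasp point (between the pads) lies 164 mm ahead of it; z points along the fingers, x is the direction in which the jaws open and shut, and the axes are right-handed (so a half turn about z gives the same grasp; the last joint's range is limited). The gripper opens to 87 mm and grips with 3 to 60 N. Pads are 19 mm wide; open, the fingers measure 117 mm over their backs; the gripper's body (75 mm by 190 mm) begins 51 mm behind the grasp point.
Start: joints at [-1.302, 0.527, 1.433, -0, 1.181, -0.178], TCP at [0.271, -0.563, 0.405] pointing down, gripper open.
Joint ranges: [-3.08, 3.08], [-0.75, 2.2], [0.22, 2.44], [-1.43, 4.57], [0, 2.65], [-2.85, 2.85]. Speed limits (rad/s): [2.79, 2.79, 3.14, 3.14, 3.14, 3.14].

INTERFACE

Orientations are given as a unit quaternion [x, y, z, w].
In Python, from rig import status, eyes, robot gives the robot as it stands. The module is installed in compiled form; this text tells all that it offers.
- The arm moves only by the tool step_arm, never from a script. Its argument "steps" is a list of rows, each a list of 7 numbers: the closure, from -1 (fully open) to 1 (shut), so that 0 is half open, then the shift along the tool's x, y, z each as a share of 0.025 m, from -1 to 1, then the turn, a rotation vector about the tool's x, y, z each as a share of 8 degrees, from -1 to 1. In form: [[jaw, dx, dy, dz, rx, ry, rz], ...]. A call has exactly 10 rows; each row shifts and turns the commanded pose from where the row before left it, along the tool's axes as they then stand; what a row does not reach is not made up. A row lasts 1/10 s, in which the tool goes at most 50 mm and 8.59 degrees, less where a joint would pass 70% of its speed; a pose out of reach is approached as far as the arm can. A call with a number of a shift or a turn outside -1 to 1 is refused whole. A call with a gripper value outside its range is refused whole. The fingers move at their own pace and stop on an object; "squeeze" is the grip in N (left out, the last holds). Time passes only in rows, so rows that do not move let the fingers close, or fill a call up. It gives the time, the measured TCP pose, the force and the opening at its end, in the units of the state.
- status.get_obs(): the state, without advancing time (a new reading comes with each control period).
- eyes.camera(name): name is "side" or "top"; returns (picture, depth): 384x512x3 uint8, red, green, blue; 384x512 float32, m along the optical axis (not along the pixel's ray), 0 where there is no reading.
- eyes.camera_info(name): a dict with "K" (3x3 intrinsics, pixels), "k1" (the pictures are not rectified: a ray, as slopes to the right and down, at radius r is drawn at 1 + k1 r^2 times it, then the intrinsics apply), "R" (3x3) and "t" (3): a world point X has camera coordinates R X + t. Camera axes: x right, y down, z forward; pixel columns grow to the right and rows downward; lengths in m; the calibration is good to about 2 mm. A picture is of the moment at which its call begins. camera_info takes no time and is no camera call.
- robot.hand_in(): hands the job in, once; it reports no verdict.
The state is a dict: "time": time; "q": joint angles; "joint_velocities": joint speeds; "joint_torque": joint torques, N m; "position": TCP position; "tool_rot": TCP orientation; "ft_force": force on the tool from outside, world axes, zero at the start; "moment": the same for the moment, N m; "grip_width": finger opening in m.
Only numpy, scipy, OpenCV 4.12 (cv2) and the standard library are available. Lean on these libraries where they do the work, as an engineer would, in place of code of your own. Each camera call takes 0.05 s, during which the arm holds its last target.

## Working session

There is one attempt and no reset: what is moved stays moved. The work goes in short steps, Python scripts to look and compute and a tool call to move; the robot and the scene stay as the last step left them, time stands still between calls to the robot, and variables do not carry over. Pictures are saved under pics/ and viewed, and the job is handed in when it is done.

Besides the shell and the picture viewer there is one more tool, called after "Request:" as a command line: name --pt "numbers of a row" for each row, then --argument value for the rest. step_arm: Moves the arm, as the interface text tells. Its arguments: {"type":"object","properties":{"steps":{"type":"array"},"squeeze":{"type":"number"}},"required":["steps"]}

```bash
mkdir -p pics; ls; python3 - <<'E'
from rig import status, eyes, robot
import cv2,numpy as np,pickle
o=status.get_obs();print(o)
for n in("top","side"):
    p,d=eyes.camera(n);ci=eyes.camera_info(n);print(n,ci)
    cv2.imwrite(f"pics/{n}0.png",cv2.cvtColor(p,cv2.COLOR_RGB2BGR));np.savez(f"{n}0.npz",p=p,d=d)
E
```

```text
pics
{'time': 0.0, 'q': array([-1.30151173e+00,  5.28481255e-01,  1.43389720e+00, -1.01890165e-05,
        1.18141444e+00, -1.78526077e-01]), 'joint_velocities': array([ 6.69887155e-04,  9.02100641e-04,  8.67226280e-05, -8.00235890e-04,
        1.23739428e-03, -4.97058210e-04]), 'joint_torque': array([ 2.09581672e-04, -4.40043962e+01, -1.76595336e+01,  6.32259599e-02,
        5.82860189e-02, -1.76522444e-04]), 'position': array([ 0.27053879, -0.56303216,  0.40376356]), 'tool_rot': array([ 8.46461717e-01, -5.32448449e-01, -8.15566093e-04, -7.38333579e-04]), 'ft_force': array([ 0.03914117, -0.06411627, -0.11835935]), 'moment': array([-0.02764194, -0.01159302, -0.05234019]), 'grip_width': 0.08706823383937218}
top {'K': array([[372.58655409,   0.        , 253.16324146],
       [  0.        , 372.58655409, 193.60117484],
       [  0.        ,   0.        ,   1.        ]]), 'k1': -0.05580977577354371, 'R': array([[-0.00929873, -0.99990188,  0.01047713],
       [-0.99600669,  0.00833112, -0.08888904],
       [ 0.08879303, -0.01126185, -0.99598643]]), 't': array([0.02044739, 0.51510569, 1.4313508 ])}
side {'K': array([[375.37966896,   0.        , 258.51706794],
       [  0.        , 375.37966896, 188.10203178],
       [  0.        ,   0.        ,   1.        ]]), 'k1': -0.051007443644641444, 'R': array([[-0.82813518, -0.56052682,  0.001349  ],
       [-0.27591346,  0.40554362, -0.87143912],
       [ 0.48791792, -0.72204159, -0.49050183]]), 't': array([0.43178799, 0.18305707, 1.32136379])}
```

View pics/top0.png

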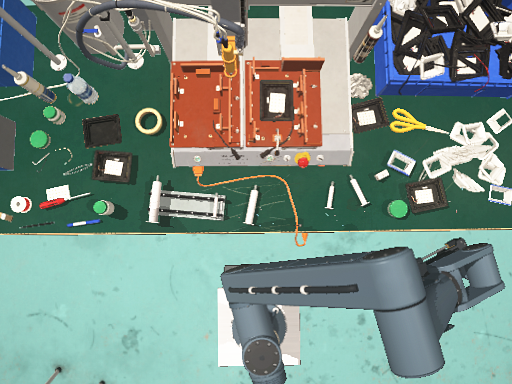

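View pics/side0.png

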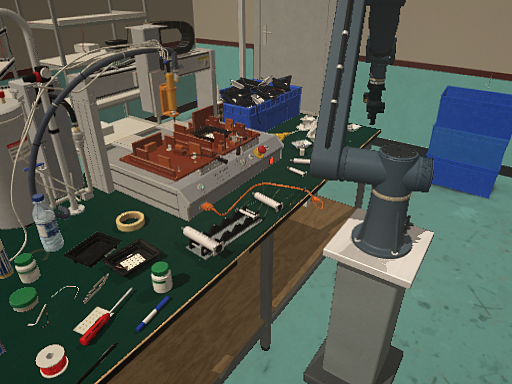

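```bash
cat > h.py <<'E'
import numpy as np,cv2
from rig import status,eyes,robot
def ray(n,uv):
    ci=eyes.camera_info(n);K=ci['K']
    p=cv2.undistortPoints(np.array(uv,float).reshape(-1,1,2),K,np.array([ci['k1'],0,0,0.])).reshape(-1,2)
    d=np.c_[p,np.ones(len(p))]@ci['R']; o=-ci['R'].T@ci['t']
    return o,d
def onz(n,uv,z):
    o,d=ray(n,uv); s=(z-o[2])/d[:,2]; return o+d*s[:,None]
def proj(n,X):
    ci=eyes.camera_info(n); r,_=cv2.Rodrigues(ci['R'])
    return cv2.projectPoints(np.array(X,float).reshape(-1,1,3),r,ci['t'],ci['K'],np.array([ci['k1'],0,0,0.]))[0].reshape(-1,2)
def cloud(n,d):
    v,u=np.mgrid[:384,:512]; ci=eyes.camera_info(n)
    p=cv2.undistortPoints(np.c_[u.ravel(),v.ravel()].astype(float).reshape(-1,1,2),ci['K'],np.array([ci['k1'],0,0,0.])).reshape(-1,2)
    c=np.c_[p,np.ones(len(p))]*d.reshape(-1,1)
    return ((c-ci['t'])@ci['R']).reshape(384,512,3)
E
python3 - <<'E'
from h import *
p=np.load('top0.npz')['p'];d=np.load('top0.npz')['d']
c=cv2.cvtColor(p,cv2.COLOR_RGB2BGR)
cv2.imwrite('pics/t1.png',cv2.resize(c[160:240,130:290],None,fx=5,fy=5,interpolation=cv2.INTER_CUBIC))
cv2.imwrite('pics/t2.png',cv2.resize(c[160:240,290:450],None,fx=5,fy=5,interpolation=cv2.INTER_CUBIC))
s=cv2.cvtColor(np.load('side0.npz')['p'],cv2.COLOR_RGB2BGR)
cv2.imwrite('pics/s1.png',cv2.resize(s[140:280,170:330],None,fx=4,fy=4,interpolation=cv2.INTER_CUBIC))
X=cloud('top',d)
for u,v in [(120,185),(245,225),(300,210),(252,204),(155,200),(331,195),(359,191),(398,208)]: print(u,v,X[v,u].round(4))
E
```

```text
120 185 [ 0.5568  0.5481 -0.0053]
245 225 [0.3935 0.0489 0.0021]
300 210 [ 0.4509 -0.1701 -0.0072]
252 204 [0.4744 0.0208 0.0267]
155 200 [0.4905 0.3891 0.0624]
331 195 [ 0.5076 -0.2903  0.0177]
359 191 [ 0.5219 -0.4002  0.0246]
398 208 [ 0.4531 -0.5499  0.0334]
```

View pics/t1.png

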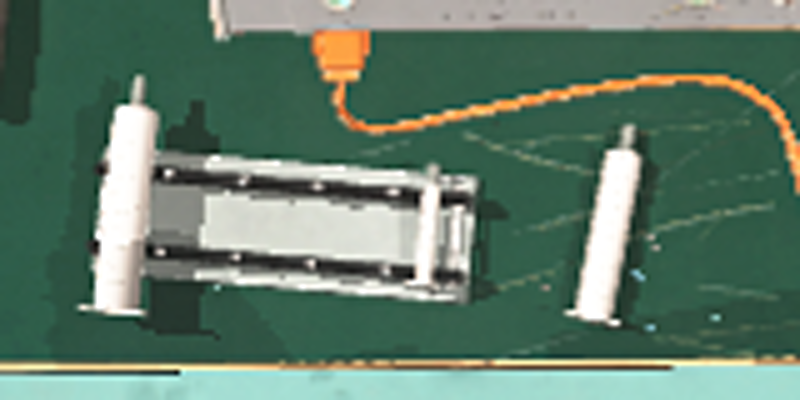

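View pics/t2.png

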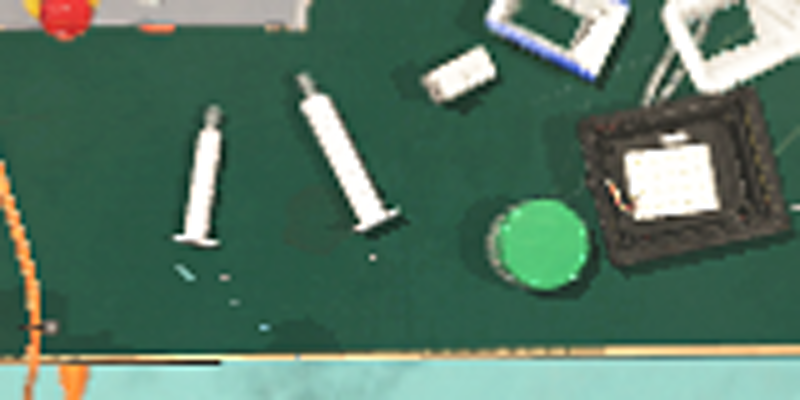

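View pics/s1.png

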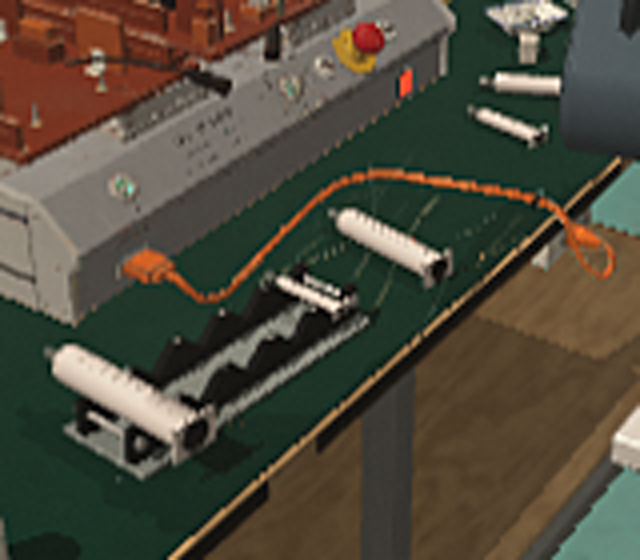

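```bash
cat > meas.py <<'E'
from h import *
from scipy.ndimage import map_coordinates
# box (u0,u1,v0,v1), axis z, dia, length
def meas(p,box,z,L,dia,n='top',dbg=False):
    u0,u1,v0,v1=box
    f=p.astype(float); sub=f[v0:v1,u0:u1].min(2)
    bw=(sub>150).astype(np.uint8)
    k,lab,st,ce=cv2.connectedComponentsWithStats(bw,connectivity=8)
    i=1+np.argmax(st[1:,4]); vv,uu=np.nonzero(lab==i)
    w=sub[vv,uu]
    P=onz(n,np.c_[uu+u0,vv+v0],z)[:,:2]
    # axis by PCA over barrel, refined dropping flange end
    c=P.mean(0); e=np.linalg.svd(P-c)[2][0]
    if e[0]<0:e=-e
    for _ in range(4):
        s=(P-c)@e; t=(P-c)@np.array([-e[1],e[0]])
        lo=s.min();m=(s>lo+.012)
        Q=P[m]; c=Q.mean(0); e2=np.linalg.svd(Q-c)[2][0]; e=e2*np.sign(e2[0])
    # profile along axis: mean of several parallel lines
    S=np.arange(-L,L,.0005); prof=0
    for off in np.linspace(-.2,.2,5)*dia:
        X=c+S[:,None]*e+off*np.array([-e[1],e[0]])
        uv=proj(n,np.c_[X,np.full(len(X),z)])
        prof=prof+map_coordinates(f.min(2),[uv[:,1],uv[:,0]],order=1)/5
    i0=len(S)//2; hi=np.median(prof[abs(S)<L*.3])
    bgf=60; 
    th_b=.5*(hi+40); th_f=.5*(hi+130)
    b=i0
    while prof[b]>th_b:b-=1
    g=i0
    while prof[g]>th_f:g+=1
    if dbg: print(np.c_[S[::4]*1e3,prof[::4]].round().astype(int).tolist())
    mid=c+e*(S[b]+S[g])/2
    return mid,np.degrees(np.arctan2(e[1],e[0])),S[g]-S[b],len(uu)
boxes=dict(a=((142,165,175,228),.044,.160,.034),e=((211,221,192,219),.028,.080,.012),
 b=((240,262,180,227),.0145,.136,.028),d=((322,337,178,211),.0085,.092,.016),c=((348,372,172,208),.0115,.112,.022))
if __name__=='__main__':
    p=np.load('top0.npz')['p']
    for k,(bx,z,L,D) in boxes.items():
        m,a,l,nn=meas(p,bx,z,L,D); print(k,m.round(4),a.round(2),'len',l.round(4),L,nn)
E
python3 meas.py
```

```text
a [0.4866 0.3969] -6.9 len 0.161 0.16 370
e [0.4676 0.1636] -1.1 len 0.083 0.08 159
b [0.4651 0.0241] -11.31 len 0.136 0.136 261
d [ 0.502  -0.2886] -9.71 len 0.091 0.092 107
c [ 0.5212 -0.4012] 24.8 len 0.113 0.112 156
```

```bash
python3 - <<'E'
from h import *
p=np.load('top0.npz')['p'].astype(int)
sub=p[180:226,140:232]
m=(sub.max(2)<60)&(sub.max(2)-sub.min(2)<15)
cv2.imwrite('pics/m.png',cv2.resize(m.astype(np.uint8)*255,None,fx=8,fy=8,interpolation=cv2.INTER_NEAREST))
from meas import meas,boxes
im=cv2.cvtColor(np.load('top0.npz')['p'],cv2.COLOR_RGB2BGR)
big=cv2.resize(im[170:235,135:270],None,fx=6,fy=6,interpolation=cv2.INTER_CUBIC)
yaw=np.radians(-4.65);R=np.array([[np.cos(yaw),-np.sin(yaw)],[np.sin(yaw),np.cos(yaw)]])
C=(np.array([.4866,.3969])+np.array([.4676,.1636]))/2
def rp(x,y,z): return np.r_[C+R@np.array([x-.05,y]),z]
def dr(a,b,col):
    uv=(proj('top',[rp(*a),rp(*b)])-[135,170]+.5)*6
    cv2.line(big,tuple(int(x) for x in uv[0]),tuple(int(x) for x in uv[1]),col,1)
for x in (.015,.025,.075,.085): dr((x,-.148,.04),(x,.148,.04),(0,0,255))
for y in (.116,.058,0,-.058,-.116): dr((.0,y,.02),(.1,y,.02),(255,0,0))
for x in(0,.1): dr((x,-.148,.006),(x,.148,.006),(0,255,255))
for y in(-.148,.148): dr((0,y,.006),(.1,y,.006),(0,255,255))
for k in 'aebdc':
    mm,a,_,_=meas(np.load('top0.npz')['p'],*boxes[k][:1],*boxes[k][1:]) ;e=np.array([np.cos(np.radians(a)),np.sin(np.radians(a))])
    z=boxes[k][1];L=boxes[k][2]
    uv=(proj('top',[np.r_[mm-e*L/2,z],np.r_[mm+e*L/2,z]])-[135,170]+.5)*6
    cv2.line(big,tuple(int(x) for x in uv[0]),tuple(int(x) for x in uv[1]),(0,200,0),1)
cv2.imwrite('pics/ov.png',big)
E
```

```text
(no output)
```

View pics/ov.png

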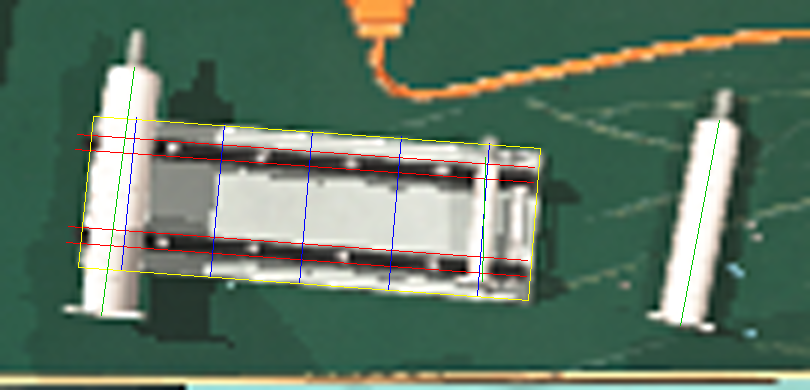

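View pics/m.png

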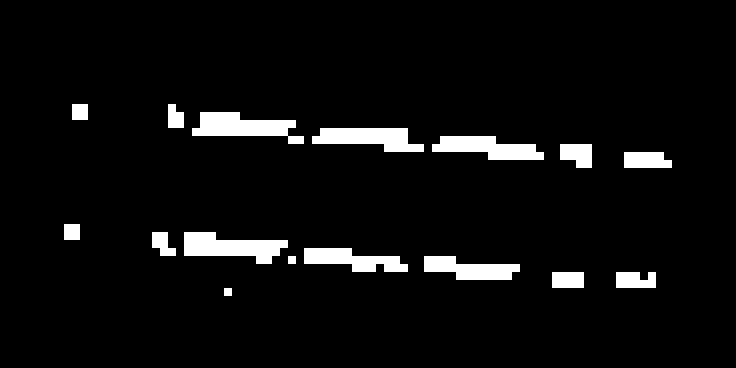

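```bash
cat > plan.py <<'E'
import sys
from h import *
from scipy.spatial.transform import Rotation as Ro
def plan(x,y,z,phi):
    o=status.get_obs();R=Ro.from_quat(o['tool_rot']).as_matrix();g=o['position']+R[:,2]*.164
    ph=np.degrees(np.arctan2(R[1,0],R[0,0]))
    dr=(ph-phi+180)%360-180
    # shift in the axes after the turn
    a=np.radians(phi);tx=np.array([np.cos(a),np.sin(a),0]);ty=np.array([np.sin(a),-np.cos(a),0])
    D=np.array([x,y,z])-g
    print('t',round(o['time'],2),'grasp',g.round(4),'phi',ph.round(2),'tilt',R[:,2].round(4),'w',round(o['grip_width'],4),'F',o['ft_force'].round(1),'q6',o['q'][5].round(2))
    print('turn units',(dr/8).round(3),'then shift units x,y,z',(np.array([D@tx,D@ty,-D[2]])/.025).round(3), 'before-turn x,y',((R.T@D)/.025).round(3))
if __name__=='__main__': plan(*map(float,sys.argv[1:]))
E
python3 - <<'E'
from h import *
X=cloud('top',np.load('top0.npz')['d'])
for u in (190,260,300,340):
    print(u,[(v,*X[v,u].round(3)) for v in range(140,190,6)])
for u,v in((285,177),(298,200),(240,182),(225,187)): print(X[v,u].round(3))
E
python3 plan.py .5212 -.4012 .14 -65.2; python3 plan.py .5212 -.4012 .02 -65.2
```

```text
190 [(140, np.float64(0.693), np.float64(0.239), np.float64(0.18)), (146, np.float64(0.672), np.float64(0.239), np.float64(0.178)), (152, np.float64(0.659), np.float64(0.246), np.float64(0.133)), (158, np.float64(0.641), np.float64(0.249), np.float64(0.114)), (164, np.float64(0.621), np.float64(0.251), np.float64(0.099)), (170, np.float64(0.614), np.float64(0.267), np.float64(0.0)), (176, np.float64(0.591), np.float64(0.267), np.float64(-0.006)), (182, np.float64(0.567), np.float64(0.267), np.float64(-0.007)), (188, np.float64(0.542), np.float64(0.266), np.float64(-0.001))]
260 [(140, np.float64(0.691), np.float64(-0.008), np.float64(0.182)), (146, np.float64(0.67), np.float64(-0.008), np.float64(0.179)), (152, np.float64(0.658), np.float64(-0.009), np.float64(0.133)), (158, np.float64(0.64), np.float64(-0.01), np.float64(0.109)), (164, np.float64(0.619), np.float64(-0.01), np.float64(0.102)), (170, np.float64(0.612), np.float64(-0.013), np.float64(-0.003)), (176, np.float64(0.587), np.float64(-0.012), np.float64(0.007)), (182, np.float64(0.564), np.float64(-0.012), np.float64(-0.003
[... 1091 characters left out ...]
), np.float64(0.003)), (182, np.float64(0.561), np.float64(-0.333), np.float64(-0.003)), (188, np.float64(0.536), np.float64(-0.33), np.float64(0.006))]
[ 0.583 -0.112  0.   ]
[ 0.491 -0.163 -0.005]
[ 0.564  0.068 -0.001]
[ 0.545  0.127 -0.003]
t 0.1 grasp [ 0.2705 -0.5628  0.2399] phi -64.34 tilt [-5.0e-04  1.9e-03 -1.0e+00] w 0.0868 F [-0.4 -0.2  0.4] q6 -0.18
turn units 0.107 then shift units x,y,z [ -1.66  -11.814   3.994] before-turn x,y [ -1.475 -11.837   4.001]
t 0.1 grasp [ 0.2705 -0.5628  0.2399] phi -64.34 tilt [-5.0e-04  1.9e-03 -1.0e+00] w 0.0868 F [-0.4 -0.2  0.4] q6 -0.18
turn units 0.107 then shift units x,y,z [ -1.66  -11.814   8.794] before-turn x,y [ -1.465 -11.835   8.801]
```

Request:
step_arm --pt "-1 -0.17 -1 0.4 0 0 0.11" --pt "-1 -0.17 -1 0.4 0 0 0" --pt "-1 -0.17 -1 0.4 0 0 0" --pt "-1 -0.17 -1 0.4 0 0 0" --pt "-1 -0.17 -1 0.4 0 0 0" --pt "-1 -0.17 -1 0.4 0 0 0" --pt "-1 -0.17 -1 0.4 0 0 0" --pt "-1 -0.17 -1 0.4 0 0 0" --pt "-1 -0.17 -1 0.4 0 0 0" --pt "-1 -0.13 -1 0.4 0 0 0" --squeeze 15

```text
time: 1.1
position: [0.4807, -0.4197, 0.3038]
tool_rot: [0.842, -0.539, -0.001, -0.0]
ft_force: [-0.5, 0.1, 0.1]
grip_width: 0.087
```

Request:
step_arm --pt "-1 0 -1 0 0 0 0" --pt "-1 0 -0.8 0 0 0 0" --pt "-0.4 0 0 0.5 0 0 0" --pt "-0.4 0 0 0.5 0 0 0" --pt "-0.4 0 0 0.5 0 0 0" --pt "-0.4 0 0 0.5 0 0 0" --pt "-0.4 0 0 0 0 0 0" --pt "-0.4 0 0 0 0 0 0" --pt "-0.4 0 0 0 0 0 0" --pt "-0.4 0 0 0 0 0 0"

```text
time: 2.1
position: [0.5209, -0.402, 0.2555]
tool_rot: [0.842, -0.539, 0.001, 0.0]
ft_force: [0.1, -0.4, 0.3]
grip_width: 0.061
```

```bash
python3 plan.py .5212 -.4012 .02 -65.2; python3 - <<'E'
from h import *
for n in("top","side"):
    p,d=eyes.camera(n); cv2.imwrite(f"pics/{n}1.png",cv2.cvtColor(p,cv2.COLOR_RGB2BGR))
    q=cv2.cvtColor(p,cv2.COLOR_RGB2BGR); q=q[140:240,300:430] if n=='top' else q[100:220,270:400]
    cv2.imwrite(f"pics/{n}1z.png",cv2.resize(q,None,fx=5,fy=5,interpolation=cv2.INTER_CUBIC))
E
```

```text
t 2.1 grasp [ 0.5211 -0.4022  0.0915] phi -65.23 tilt [ 0.001  -0.0011 -1.    ] w 0.061 F [ 0.1 -0.4  0.3] q6 0.31
turn units -0.004 then shift units x,y,z [-0.036 -0.021  2.86 ] before-turn x,y [-0.04  -0.019  2.86 ]
```

View pics/top1z.png

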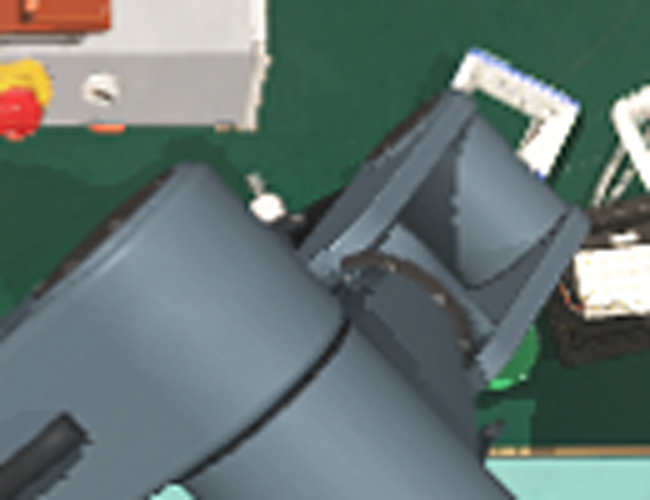

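View pics/side1z.png

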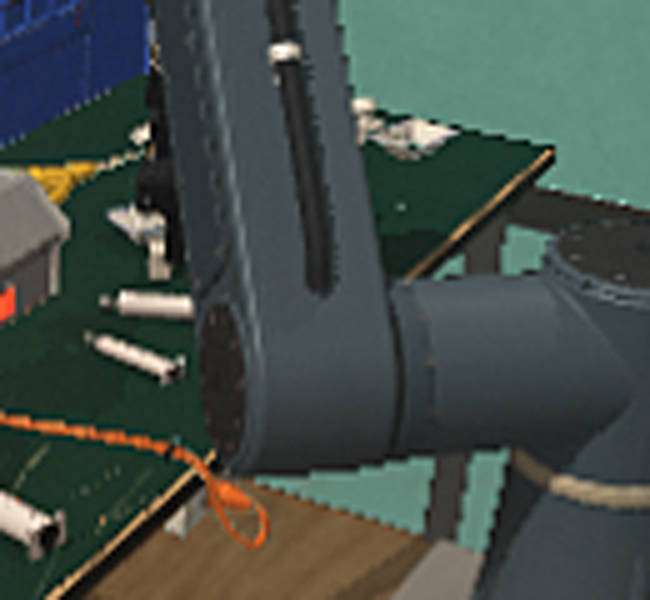

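Request:
step_arm --pt "-0.4 0 0 0.6 0 0 0" --pt "-0.4 0 0 0.6 0 0 0" --pt "-0.4 0 0 0.6 0 0 0" --pt "-0.4 0 0 0.6 0 0 0" --pt "-0.4 0 0 0.4 0 0 0" --pt "-0.4 0 0 0 0 0 0" --pt "0 0 0 0 0 0 0" --pt "0.4 0 0 0 0 0 0" --pt "1 0 0 0 0 0 0" --pt "1 0 0 0 0 0 0"

```text
time: 3.2
position: [0.5209, -0.4017, 0.1847]
tool_rot: [0.842, -0.539, 0.0, 0.0]
ft_force: [-1.3, 0.0, 0.6]
grip_width: 0.0368
```

Request:
step_arm --pt "1 0 0 0 0 0 0" --pt "1 0 0 0 0 0 0" --pt "1 0 0 0 0 0 0" --pt "1 0 0 0 0 0 0" --pt "1 0 0 -0.5 0 0 0" --pt "1 0 0 -1 0 0 0" --pt "1 0 0 -1 0 0 0" --pt "1 0 0 -1 0 0 0" --pt "1 0 0 -1 0 0 0" --pt "1 0 0 -0.5 0 0 0"

```text
time: 4.2
position: [0.5213, -0.4021, 0.3131]
tool_rot: [0.842, -0.539, 0.002, 0.001]
ft_force: [0.7, -0.5, -1.9]
grip_width: 0.0214
```

```bash
python3 plan.py .4771 .2803 .14 -94.65; python3 plan.py .4771 -.1 .14 -94.65;  python3 - <<'E'
from h import *
for n in("top","side"):
    p,d=eyes.camera(n); 
    q=cv2.cvtColor(p,cv2.COLOR_RGB2BGR); q=q[140:240,300:430] if n=='top' else q[100:220,270:400]
    cv2.imwrite(f"pics/{n}2z.png",cv2.resize(q,None,fx=5,fy=5,interpolation=cv2.INTER_CUBIC))
E
```

```text
t 4.2 grasp [ 0.5218 -0.4027  0.1491] phi -65.22 tilt [ 0.0033 -0.0035 -1.    ] w 0.0214 F [ 0.7 -0.5 -1.9] q6 0.31
turn units 3.679 then shift units x,y,z [-27.083   3.996   0.365] before-turn x,y [-25.553  -9.826   0.264]
t 4.2 grasp [ 0.5218 -0.4027  0.1491] phi -65.22 tilt [ 0.0033 -0.0035 -1.    ] w 0.0214 F [ 0.7 -0.5 -1.9] q6 0.31
turn units 3.679 then shift units x,y,z [-11.921   2.763   0.365] before-turn x,y [-11.742  -3.451   0.317]
```

View pics/top2z.png

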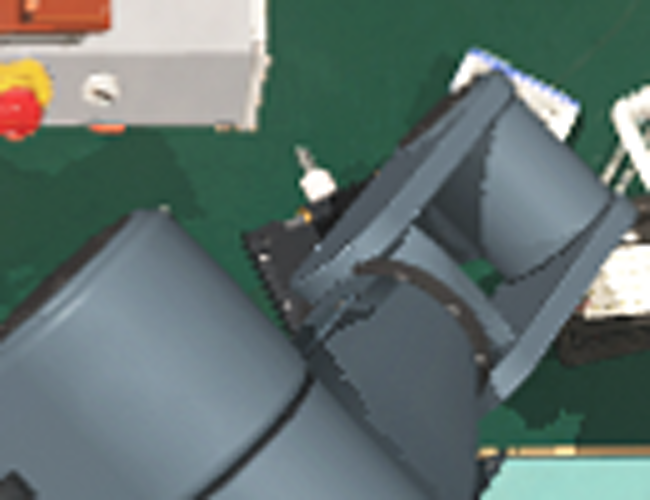

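Request:
step_arm --pt "1 0 0 0 0 0 0.9" --pt "1 0 0 0 0 0 0.9" --pt "1 0 0 0 0 0 0.9" --pt "1 0 0 0 0 0 0.98" --pt "1 -0.5 0.5 0 0 0 0" --pt "1 -1 1 0 0 0 0" --pt "1 -1 1 0 0 0 0" --pt "1 -1 0.5 0 0 0 0" --pt "1 -1 0.5 0 0 0 0" --pt "1 -1 0.5 0 0 0 0"

```text
time: 5.3
position: [0.4313, -0.2552, 0.3087]
tool_rot: [-0.678, 0.735, 0.001, -0.0]
ft_force: [0.6, 1.0, -0.5]
grip_width: 0.0212
```

Request:
step_arm --pt "1 -1 0 0 0 0 0" --pt "1 -1 0 0 0 0 0" --pt "1 -1 0 0 0 0 0" --pt "1 -1 0 0 0 0 0" --pt "1 -1 0 0 0 0 0" --pt "1 -1 0 0 0 0 0" --pt "1 -1 0 0 0 0 0" --pt "1 -1 0 0 0 0 0" --pt "1 -1 0 0 0 0 0" --pt "1 -1 0 0 0 0 0"

```text
time: 6.3
position: [0.4522, -0.0063, 0.3088]
tool_rot: [-0.678, 0.735, 0.001, -0.001]
ft_force: [1.2, 0.4, -0.9]
grip_width: 0.0217
```

Request:
step_arm --pt "1 -1 0 0 0 0 0" --pt "1 -1 0 0 0 0 0" --pt "1 -1 0 0 0 0 0" --pt "1 -1 0 0 0 0 0" --pt "1 -1 0 0 0 0 0" --pt "1 -1 0 0 0 0 0" --pt "1 -1 0 0 0 0 0" --pt "1 -1 0 0 0 0 0" --pt "1 -1 0 0 0 0 0" --pt "1 -1 0 0 0 0 0"

```text
time: 7.3
position: [0.4725, 0.2427, 0.3085]
tool_rot: [-0.678, 0.735, 0.001, -0.001]
ft_force: [0.1, 0.5, -1.7]
grip_width: 0.0216
```

```bash
python3 plan.py .4771 .2803 .14 -94.65; python3 - <<'E'
from h import *
for n in("top","side"):
    p,d=eyes.camera(n); np.savez(f'{n}3.npz',p=p,d=d)
    q=cv2.cvtColor(p,cv2.COLOR_RGB2BGR); q=q[150:240,120:280] if n=='top' else q[140:290,150:330]
    cv2.imwrite(f"pics/{n}3z.png",cv2.resize(q,None,fx=4,fy=4,interpolation=cv2.INTER_CUBIC))
E
```

```text
t 7.3 grasp [0.4721 0.2426 0.1445] phi -94.66 tilt [-2.6e-03 -8.0e-04 -1.0e+00] w 0.0216 F [ 0.1  0.5 -1.7] q6 1.92
turn units -0.001 then shift units x,y,z [-1.52  -0.078  0.182] before-turn x,y [-1.52  -0.078  0.18 ]
```

View pics/top3z.png

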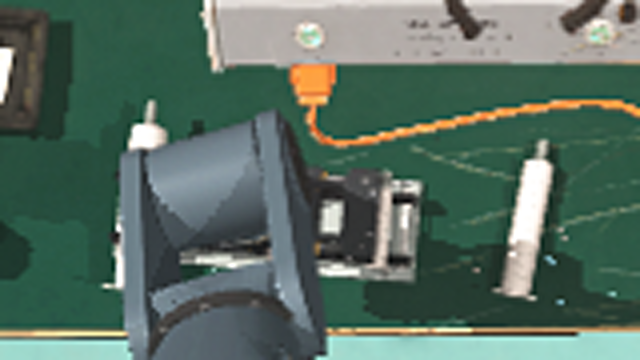

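View pics/side3z.png

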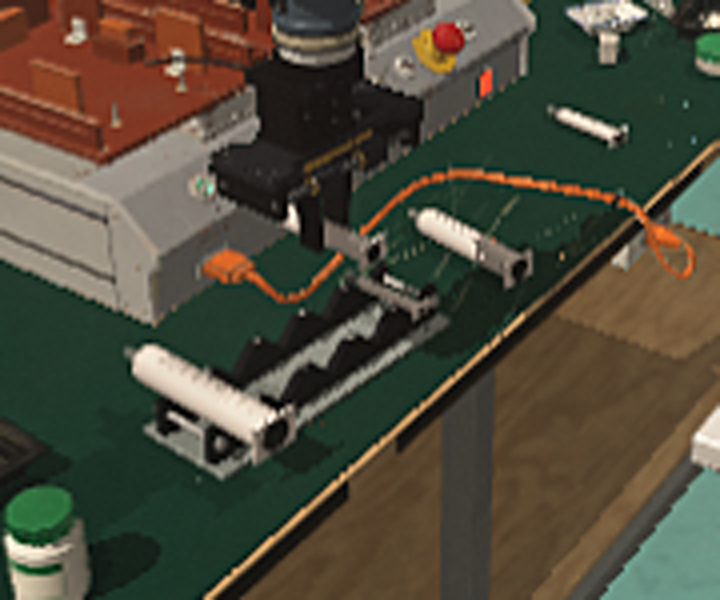

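```bash
cat > ov.py <<'E'
from h import *
def ov(p,g,off,ang,L,D,cap,out,box=(150,330,140,290),s=4):
    q=cv2.cvtColor(p,cv2.COLOR_RGB2BGR);u0,u1,v0,v1=box
    q=cv2.resize(q[v0:v1,u0:u1],None,fx=s,fy=s,interpolation=cv2.INTER_CUBIC)
    a=np.radians(ang);e=np.array([np.cos(a),np.sin(a),0]);n=np.array([-e[1],e[0],0]);c=np.array(g)-[0,0,off]
    def px(X): return [tuple(int(t) for t in r) for r in (proj('side',X)-[u0,v0]+.5)*s]
    th=np.linspace(0,2*np.pi,25)
    for S,col in((-L/2,(0,0,255)),(L/2,(255,0,0))):
        pts=px([c+e*S+D/2*(np.cos(t)*n+np.sin(t)*np.array([0,0,1])) for t in th])
        cv2.polylines(q,[np.array(pts)],True,col,1)
    r=px([c-e*L/2,c+e*(L/2+cap)]);cv2.line(q,r[0],r[1],(0,255,0),1)
    cv2.imwrite(out,q)
E
python3 - <<'E'
from ov import *
p=np.load('side3.npz')['p']
ov(p,[.4721,.2426,.1445],.0092,-4.65,.112,.022,.019,'pics/ov3.png',(200,290,170,240),8)
E
```

```text
(no output)
```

View pics/ov3.png

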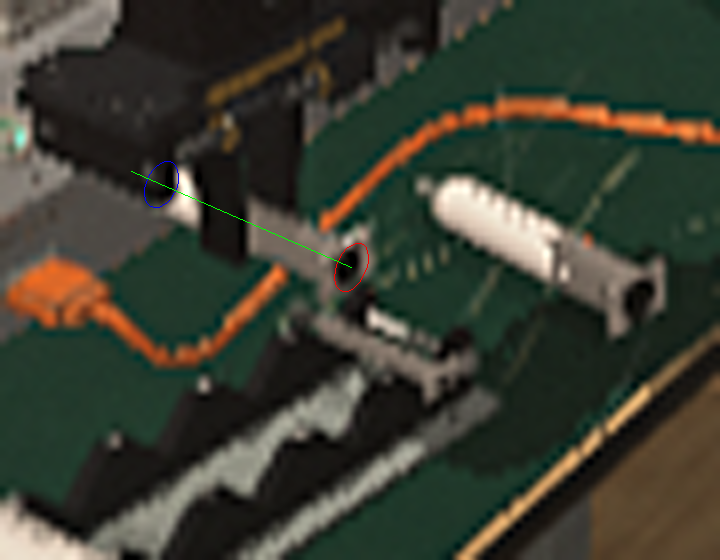

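Request:
step_arm --pt "1 -0.8 -0.08 0 0 0 0" --pt "1 -0.72 0 0 0 0 0" --pt "1 0 0 0.7 0 0 0" --pt "1 0 0 0.7 0 0 0" --pt "1 0 0 0.7 0 0 0" --pt "1 0 0 0.6 0 0 0" --pt "1 0 0 0.5 0 0 0" --pt "1 0 0 0.2 0 0 0" --pt "1 0 0 0 0 0 0" --pt "1 0 0 0 0 0 0"

```text
time: 8.4
position: [0.4783, 0.2794, 0.225]
tool_rot: [-0.678, 0.735, -0.0, 0.0]
ft_force: [-0.7, -0.6, -0.4]
grip_width: 0.0213
```

```bash
python3 plan.py .4771 .2803 .045 -94.65; python3 - <<'E'
from ov import *
p,d=eyes.camera('side')
ov(p,[.4771,.2803,.060],.0092,-4.65,.112,.022,.019,'pics/ov4.png',(180,280,180,260),7)
E
```

```text
t 8.4 grasp [0.4784 0.2794 0.061 ] phi -94.67 tilt [ 5.e-04  1.e-04 -1.e+00] w 0.0213 F [-0.7 -0.6 -0.4] q6 1.98
turn units -0.003 then shift units x,y,z [-0.03   0.054  0.641] before-turn x,y [-0.03   0.055  0.641]
```

View pics/ov4.png

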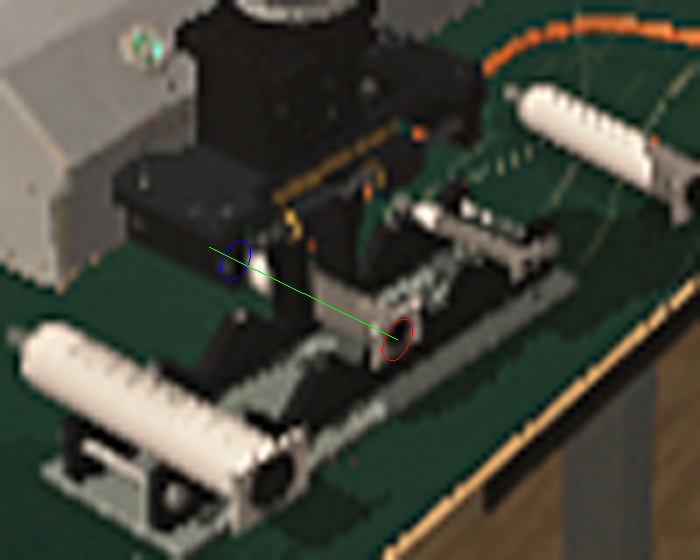

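Request:
step_arm --pt "1 0 0 0.3 0 0 0" --pt "1 0 0 0.25 0 0 0" --pt "1 0 0 0.1 0 0 0" --pt "1 0 0 0 0 0 0" --pt "0.2 0 0 0 0 0 0" --pt "0 0 0 0 0 0 0" --pt "0 0 0 0 0 0 0" --pt "0 0 0 -0.5 0 0 0" --pt "0 0 0 -1 0 0 0" --pt "0 0 0 -1 0 0 0"

```text
time: 9.45
position: [0.4779, 0.2795, 0.2719]
tool_rot: [-0.678, 0.735, 0.0, -0.0]
ft_force: [-0.7, 0.3, 0.1]
grip_width: 0.0432
```

Request:
step_arm --pt "0 0 0 -1 0 0 0" --pt "-0.3 1 0 -1 0 0 0" --pt "-0.3 1 0 0 0 0 0" --pt "-0.3 1 0 0 0 0 0" --pt "-0.3 1 0 0 0 0 0" --pt "-0.3 1 0 0 0 0 0" --pt "-0.3 1 0 0 0 0 0" --pt "-0.3 1 0 0 0 0 0" --pt "-0.3 1 0 0 0 0 0" --pt "-0.3 1 0 0 0 0 0"

```text
time: 10.45
position: [0.4596, 0.0544, 0.3218]
tool_rot: [-0.678, 0.735, -0.0, 0.0]
ft_force: [0.4, -0.2, -0.1]
grip_width: 0.0568
```

```bash
python3 plan.py .4651 .0241 .022 -101.3;python3 plan.py .502 -.2886 .021 -99.7; python3 - <<'E'
from ov import *
p,d=eyes.camera('side')
ov(p,[.4771,.2803,.0356],0,-4.65,.112,.022,.019,'pics/ov5.png',(180,320,160,260),5)
p,d=eyes.camera('top');np.savez('top5.npz',p=p,d=d)
cv2.imwrite('pics/t5.png',cv2.resize(cv2.cvtColor(p,cv2.COLOR_RGB2BGR)[150:240,120:280],None,fx=4,fy=4))
E
```

```text
t 10.45 grasp [0.4598 0.0544 0.1578] phi -94.65 tilt [ 1.2e-03 -1.0e-04 -1.0e+00] w 0.0568 F [ 0.4 -0.2 -0.1] q6 1.53
turn units 0.831 then shift units x,y,z [ 1.146 -0.444  5.433] before-turn x,y [ 1.189 -0.302  5.434]
t 10.45 grasp [0.4598 0.0544 0.1578] phi -94.65 tilt [ 1.2e-03 -1.0e-04 -1.0e+00] w 0.0568 F [ 0.4 -0.2 -0.1] q6 1.53
turn units 0.631 then shift units x,y,z [13.238 -3.974  5.473] before-turn x,y [13.537 -2.787  5.477]
```

View pics/ov5.png

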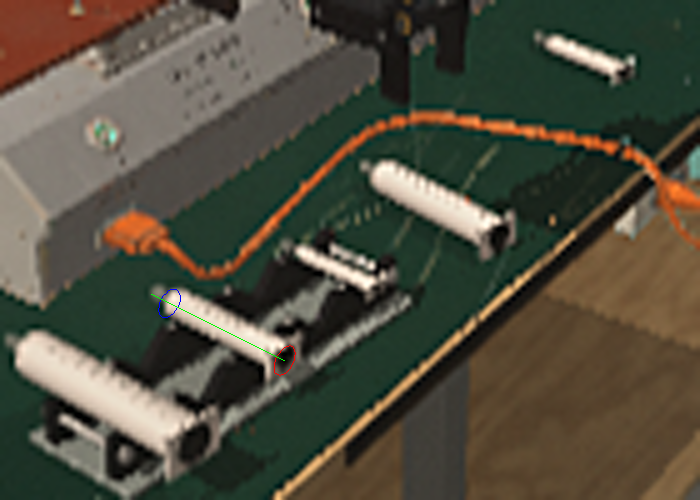

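View pics/t5.png

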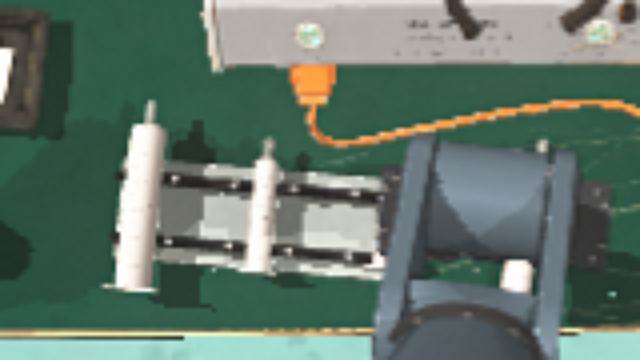

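```bash
python3 - <<'E'
from meas import *
p=np.load('top5.npz')['p']
print(meas(p,(178,192,182,220),.0356,.112,.022), meas(p,*boxes['a'][:1],*boxes['a'][1:]))
E
```

```text
(array([0.477725 , 0.2859941]), np.float64(-5.330861546624656), np.float64(0.1095000000000001), 240) (array([0.48670402, 0.39919419]), np.float64(-5.861838596166544), np.float64(0.16100000000000014), 323)
```

Request:
step_arm --pt "-0.5 0 0 0 0 0 0.83" --pt "-0.5 0.6 -0.22 0 0 0 0" --pt "-0.5 0.55 -0.22 0 0 0 0" --pt "-0.5 0 0 0.9 0 0 0" --pt "-0.5 0 0 0.9 0 0 0" --pt "-0.5 0 0 0.9 0 0 0" --pt "-0.5 0 0 0.9 0 0 0" --pt "-0.5 0 0 0.9 0 0 0" --pt "-0.5 0 0 0.5 0 0 0" --pt "-0.5 0 0 0 0 0 0"

```text
time: 11.55
position: [0.4648, 0.0256, 0.195]
tool_rot: [-0.634, 0.773, 0.001, -0.001]
ft_force: [0.3, 0.1, -0.3]
grip_width: 0.0651
```

```bash
python3 plan.py .4651 .0241 .021 -101.3
```

```text
t 11.55 grasp [0.4643 0.0258 0.031 ] phi -101.28 tilt [-2.7e-03  7.0e-04 -1.0e+00] w 0.0651 F [ 0.3  0.1 -0.3] q6 1.58
turn units 0.003 then shift units x,y,z [ 0.059 -0.044  0.398] before-turn x,y [ 0.059 -0.045  0.398]
```

Request:
step_arm --pt "-0.5 0.05 -0.04 0.2 0 0 0" --pt "-0.5 0 0 0.17 0 0 0" --pt "-0.5 0 0 0 0 0 0" --pt "0 0 0 0 0 0 0" --pt "0.4 0 0 0 0 0 0" --pt "1 0 0 0 0 0 0" --pt "1 0 0 0 0 0 0" --pt "1 0 0 0 0 0 0" --pt "1 0 0 0 0 0 0" --pt "1 0 0 0 0 0 0" --squeeze 18

```text
time: 12.55
position: [0.4657, 0.0235, 0.1868]
tool_rot: [-0.634, 0.773, -0.0, 0.0]
ft_force: [0.7, 0.0, 1.1]
grip_width: 0.0273
```

```bash
python3 plan.py .4818 .3381 .15 -94.65
```

```text
t 12.55 grasp [0.4657 0.0235 0.0228] phi -101.3 tilt [ 1.e-04 -0.e+00 -1.e+00] w 0.0273 F [0.7 0.  1.1] q6 1.58
turn units -0.832 then shift units x,y,z [-12.597   0.38   -5.088] before-turn x,y [-12.468   1.836  -5.088]
```

Request:
step_arm --pt "1 0 0 -0.6 0 0 0" --pt "1 0 0 -1 0 0 0" --pt "1 0 0 -1 0 0 0" --pt "1 0 0 -1 0 0 0" --pt "1 0 0 -1 0 0 0" --pt "1 0 0 -0.5 0 0 -0.83" --pt "1 0 0.38 0 0 0 0" --pt "1 -0.6 0 0 0 0 0" --pt "1 -1 0 0 0 0 0" --pt "1 -1 0 0 0 0 0"

```text
time: 13.55
position: [0.4603, 0.0895, 0.3131]
tool_rot: [-0.676, 0.737, 0.001, -0.001]
ft_force: [0.0, -0.9, -0.8]
grip_width: 0.0276
```

Request:
step_arm --pt "1 -1 0 0 0 0 0" --pt "1 -1 0 0 0 0 0" --pt "1 -1 0 0 0 0 0" --pt "1 -1 0 0 0 0 0" --pt "1 -1 0 0 0 0 0" --pt "1 -1 0 0 0 0 0" --pt "1 -1 0 0 0 0 0" --pt "1 -1 0 0 0 0 0" --pt "1 -1 0 0 0 0 0" --pt "1 -1 0 0 0 0 0"

```text
time: 14.55
position: [0.4806, 0.3387, 0.3124]
tool_rot: [-0.677, 0.736, 0.001, -0.002]
ft_force: [0.3, 0.1, -1.0]
grip_width: 0.0274
```

```bash
python3 plan.py .4818 .3381 .0481 -94.65; python3 - <<'E'
from ov import *
o=status.get_obs()
p,d=eyes.camera('side')
ov(p,o['position']-[0,0,.164],.0083,-4.65,.136,.028,.020,'pics/ov6.png',(160,280,160,260),6)
E
```

```text
t 14.55 grasp [0.48   0.3384 0.1484] phi -94.81 tilt [-0.0037 -0.0017 -1.    ] w 0.0274 F [ 0.3  0.1 -1. ] q6 2.08
turn units -0.02 then shift units x,y,z [ 0.006 -0.071  4.012] before-turn x,y [-2.000e-03 -8.500e-02  4.012e+00]
```

View pics/ov6.png

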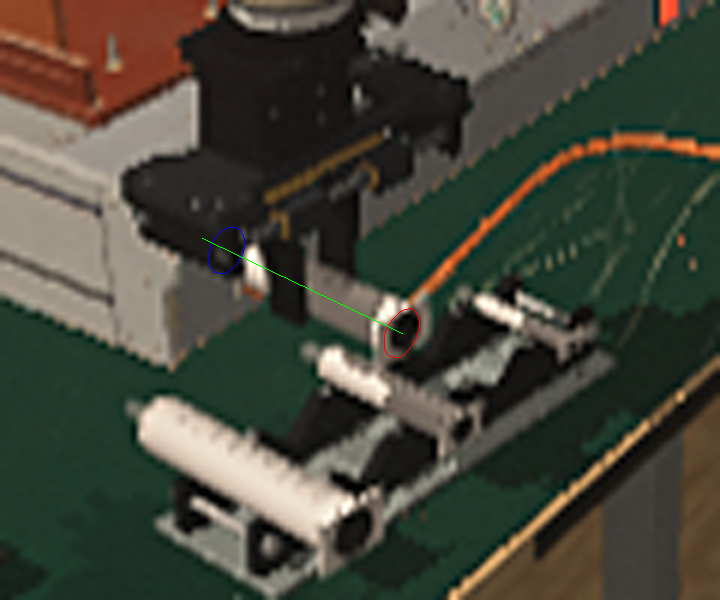

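Request:
step_arm --pt "1 0 -0.05 0.5 0 0 0" --pt "1 0 0 0.7 0 0 0" --pt "1 0 0 0.7 0 0 0" --pt "1 0 0 0.6 0 0 0" --pt "1 0 0 0.4 0 0 0" --pt "1 0 0 0.3 0 0 0" --pt "1 0 0 0.1 0 0 0" --pt "1 0 0 0 0 0 0" --pt "1 0 0 0 0 0 0" --pt "1 0 0 0 0 0 0"

```text
time: 15.6
position: [0.4833, 0.3382, 0.2324]
tool_rot: [-0.678, 0.735, -0.0, 0.001]
ft_force: [0.1, 0.1, -1.0]
grip_width: 0.0274
```

```bash
python3 plan.py .4818 .3381 .0481 -94.65; python3 - <<'E'
from ov import *
o=status.get_obs()
p,d=eyes.camera('side')
ov(p,o['position']-[0,0,.164],.0083,-4.65,.136,.028,.020,'pics/ov7.png',(160,280,160,260),6)
E
```

```text
t 15.6 grasp [0.4836 0.3383 0.0684] phi -94.66 tilt [ 1.4e-03  6.0e-04 -1.0e+00] w 0.0274 F [ 0.1  0.1 -1. ] q6 2.07
turn units -0.002 then shift units x,y,z [0.015 0.07  0.814] before-turn x,y [0.015 0.071 0.814]
```

View pics/ov7.png

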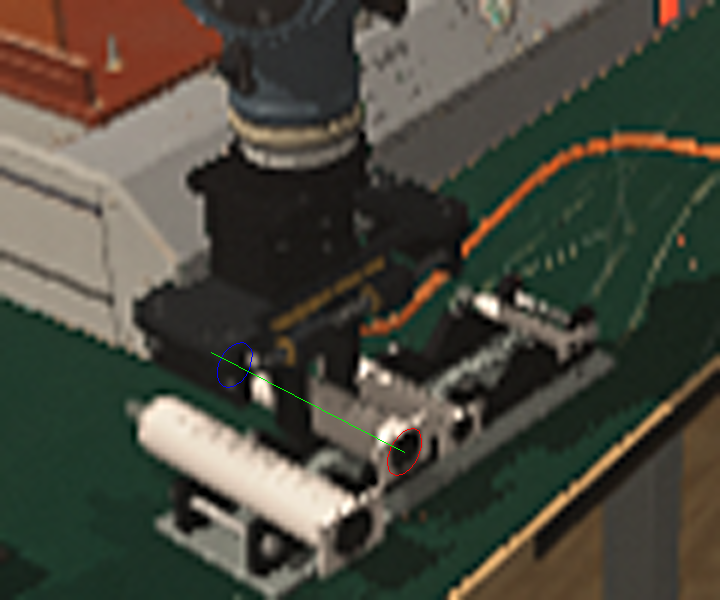

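Request:
step_arm --pt "1 0 0.12 0.4 0 0 0" --pt "1 0 0 0.3 0 0 0" --pt "1 0 0 0.12 0 0 0" --pt "1 0 0 0 0 0 0" --pt "0.15 0 0 0 0 0 0" --pt "0.12 0 0 0 0 0 0" --pt "0.12 0 0 0 0 0 0" --pt "0.12 0 0 -0.3 0 0 0" --pt "0.12 0 0 -1 0 0 0" --pt "0.12 0 0 -1 0 0 0"

```text
time: 16.65
position: [0.4799, 0.3384, 0.269]
tool_rot: [-0.678, 0.735, 0.0, -0.001]
ft_force: [0.9, -0.4, 0.4]
grip_width: 0.0382
```

Request:
step_arm --pt "0.12 0 0 -1 0 0 0" --pt "0.1 0 0 -1 0 0 0" --pt "0 1 0 0 0 0 0" --pt "0 1 0 0 0 0 0" --pt "0 1 0 0 0 0 0" --pt "0 1 0 0 0 0 0" --pt "0 1 0 0 0 0 0" --pt "0 1 0 0 0 0 0" --pt "0 1 0 0 0 0 0" --pt "0 1 0 0 0 0 0"

```text
time: 17.65
position: [0.4637, 0.1382, 0.3192]
tool_rot: [-0.678, 0.735, -0.0, 0.0]
ft_force: [-0.2, 0.8, -0.1]
grip_width: 0.0437
```

```bash
python3 plan.py .502 -.2886 .021 -99.7; python3 - <<'E'
from ov import *
p,d=eyes.camera('side')
ov(p,[.4818,.3381,.0398],0,-4.65,.136,.028,.020,'pics/ov8.png',(160,310,160,260),5)
E
```

```text
t 17.65 grasp [0.4639 0.1382 0.1552] phi -94.65 tilt [ 9.e-04  1.e-04 -1.e+00] w 0.0437 F [-0.2  0.8 -0.1] q6 1.71
turn units 0.632 then shift units x,y,z [16.571 -4.379  5.37 ] before-turn x,y [16.893 -2.897  5.37 ]
```

View pics/ov8.png

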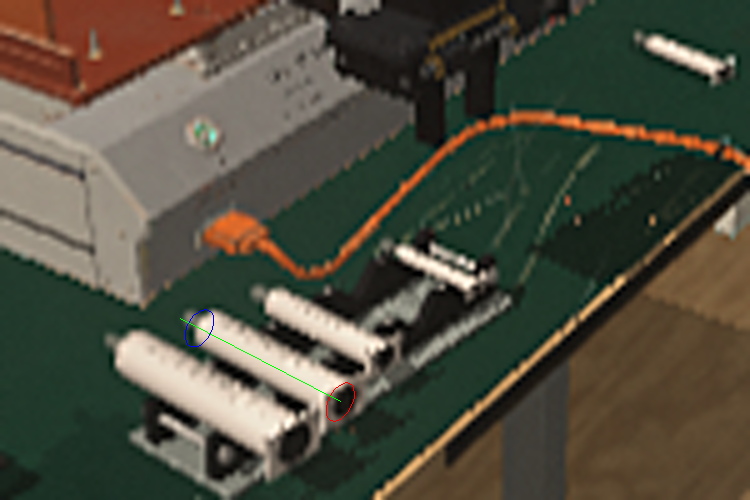

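Request:
step_arm --pt "-0.2 0 0 0 0 0 0.63" --pt "-0.2 1 0 0 0 0 0" --pt "-0.2 1 0 0 0 0 0" --pt "-0.2 1 0 0 0 0 0" --pt "-0.2 1 0 0 0 0 0" --pt "-0.2 1 0 0 0 0 0" --pt "-0.2 1 0 0 0 0 0" --pt "-0.2 1 0 0 0 0 0" --pt "-0.2 1 0 0 0 0 0" --pt "-0.2 1 0 0 0 0 0"

```text
time: 18.7
position: [0.4259, -0.0835, 0.3192]
tool_rot: [-0.645, 0.764, -0.0, 0.0]
ft_force: [0.7, 0.9, 0.5]
grip_width: 0.0524
```

Request:
step_arm --pt "-0.2 1 -0.4 0 0 0 0" --pt "-0.2 1 -0.6 0 0 0 0" --pt "-0.2 1 -0.6 0 0 0 0" --pt "-0.2 1 -0.6 0 0 0 0" --pt "-0.2 1 -0.6 0 0 0 0" --pt "-0.2 1 -0.6 0 0 0 0" --pt "-0.2 1 -0.6 0.5 0 0 0" --pt "-0.2 0.57 -0.38 0.7 0 0 0" --pt "-0.2 0 0 0.7 0 0 0" --pt "-0.2 0 0 0.7 0 0 0"

```text
time: 19.7
position: [0.5024, -0.2884, 0.2534]
tool_rot: [-0.644, 0.765, -0.001, 0.0]
ft_force: [-0.0, 0.2, -0.0]
grip_width: 0.0523
```

```bash
python3 plan.py .502 -.2886 .0205 -99.7
```

```text
t 19.7 grasp [ 0.5026 -0.2885  0.0894] phi -99.75 tilt [ 1.e-03 -7.e-04 -1.e+00] w 0.0523 F [-0.   0.2 -0. ] q6 1.03
turn units -0.007 then shift units x,y,z [0.007 0.023 2.757] before-turn x,y [0.006 0.026 2.757]
```

Request:
step_arm --pt "-0.2 0 0.02 0.8 0 0 0" --pt "-0.2 0 0 0.8 0 0 0" --pt "-0.2 0 0 0.7 0 0 0" --pt "-0.2 0 0 0.45 0 0 0" --pt "-0.2 0 0 0 0 0 0" --pt "-0.2 0 0 0 0 0 0" --pt "0.2 0 0 0 0 0 0" --pt "0.6 0 0 0 0 0 0" --pt "1 0 0 0 0 0 0" --pt "1 0 0 0 0 0 0" --squeeze 15

```text
time: 20.7
position: [0.5015, -0.2877, 0.1854]
tool_rot: [-0.645, 0.764, -0.0, 0.0]
ft_force: [0.2, -0.3, 0.3]
grip_width: 0.028
```

```bash
python3 plan.py .4724 .2225 .15 -94.65
```

```text
t 20.7 grasp [ 0.5016 -0.2878  0.0214] phi -99.71 tilt [ 5.e-04 -4.e-04 -1.e+00] w 0.028 F [ 0.2 -0.3  0.3] q6 1.03
turn units -0.632 then shift units x,y,z [-20.25    2.818  -5.143] before-turn x,y [-19.921   4.589  -5.152]
```

Request:
step_arm --pt "1 0 0 0 0 0 0" --pt "1 0 0 0 0 0 0" --pt "1 0 0 0 0 0 0" --pt "1 0 0 0 0 0 0" --pt "1 0 0 -0.3 0 0 0" --pt "1 0 0 -0.8 0 0 0" --pt "1 0 0 -1 0 0 0" --pt "1 0 0 -1 0 0 0" --pt "1 0 0 -1 0 0 0" --pt "1 0 0 -1 0 0 -0.63"

```text
time: 21.7
position: [0.5013, -0.2875, 0.3138]
tool_rot: [-0.679, 0.735, 0.0, 0.0]
ft_force: [0.5, 0.5, -0.6]
grip_width: 0.0153
```

Request:
step_arm --pt "1 0 0.8 0 0 0 0" --pt "1 -0.5 1 0 0 0 0" --pt "1 -1 1 0 0 0 0" --pt "1 -1 0 0 0 0 0" --pt "1 -1 0 0 0 0 0" --pt "1 -1 0 0 0 0 0" --pt "1 -1 0 0 0 0 0" --pt "1 -1 0 0 0 0 0" --pt "1 -1 0 0 0 0 0" --pt "1 -1 0 0 0 0 0"

```text
time: 22.7
position: [0.4489, -0.0691, 0.3129]
tool_rot: [-0.678, 0.735, -0.0, 0.0]
ft_force: [0.4, -0.0, -0.7]
grip_width: 0.0158
```

Request:
step_arm --pt "1 -1 0 0 0 0 0" --pt "1 -1 0 0 0 0 0" --pt "1 -1 0 0 0 0 0" --pt "1 -1 0 0 0 0 0" --pt "1 -1 0 0 0 0 0" --pt "1 -1 0 0 0 0 0" --pt "1 -1 0 0 0 0 0" --pt "1 -1 0 0 0 0 0" --pt "1 -1 0 0 0 0 0" --pt "1 -1 0 0 0 0 0"

```text
time: 23.7
position: [0.4691, 0.1801, 0.3129]
tool_rot: [-0.678, 0.735, -0.0, 0.0]
ft_force: [-0.4, -0.0, -1.3]
grip_width: 0.0155
```

```bash
python3 plan.py .4724 .2225 .0442 -94.65; python3 - <<'E'
from ov import *
o=status.get_obs()
p,d=eyes.camera('side')
ov(p,o['position']-[0,0,.164],.0129,-4.65,.092,.016,.017,'pics/ov9.png',(180,300,160,260),6)
E
```

```text
t 23.7 grasp [0.4691 0.1801 0.1489] phi -94.66 tilt [ 1.e-04  1.e-04 -1.e+00] w 0.0155 F [-0.4 -0.  -1.3] q6 1.8
turn units -0.001 then shift units x,y,z [-1.702  0.006  4.187] before-turn x,y [-1.702  0.007  4.187]
```

View pics/ov9.png

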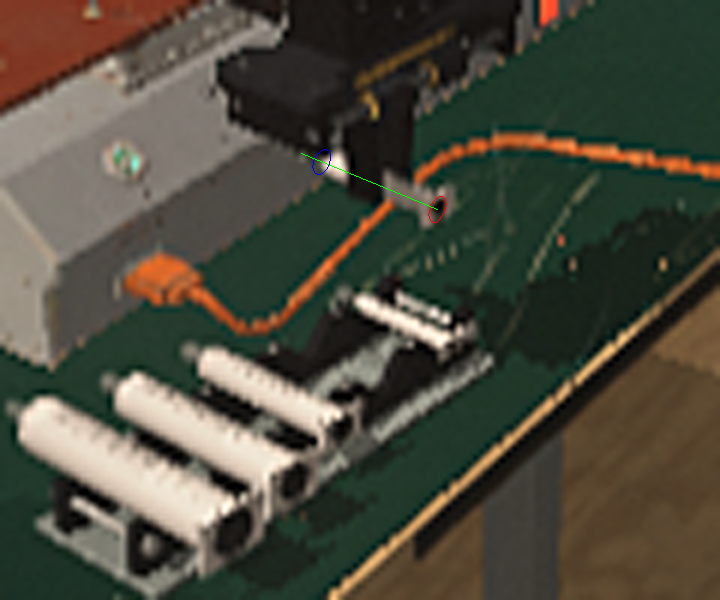

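Request:
step_arm --pt "1 -0.8 0 0 0 0 0" --pt "1 -0.88 0 0 0 0 0" --pt "1 0 0 0.7 0 0 0" --pt "1 0 0 0.8 0 0 0" --pt "1 0 0 0.7 0 0 0" --pt "1 0 0 0.7 0 0 0" --pt "1 0 0 0.5 0 0 0" --pt "1 0 0 0.2 0 0 0" --pt "1 0 0 0 0 0 0" --pt "1 0 0 0 0 0 0"

```text
time: 24.75
position: [0.473, 0.2208, 0.223]
tool_rot: [-0.678, 0.735, -0.0, 0.0]
ft_force: [0.3, 0.2, -0.3]
grip_width: 0.0152
```

```bash
python3 plan.py .4724 .2225 .0442 -94.65; python3 - <<'E'
from ov import *
o=status.get_obs()
p,d=eyes.camera('side')
ov(p,o['position']-[0,0,.164],.0129,-4.65,.092,.016,.017,'pics/ov10.png',(180,300,160,260),6)
E
```

```text
t 24.75 grasp [0.4731 0.2209 0.059 ] phi -94.67 tilt [ 9.e-04  2.e-04 -1.e+00] w 0.0152 F [ 0.3  0.2 -0.3] q6 1.87
turn units -0.002 then shift units x,y,z [-0.062  0.033  0.59 ] before-turn x,y [-0.062  0.034  0.59 ]
```

View pics/ov10.png

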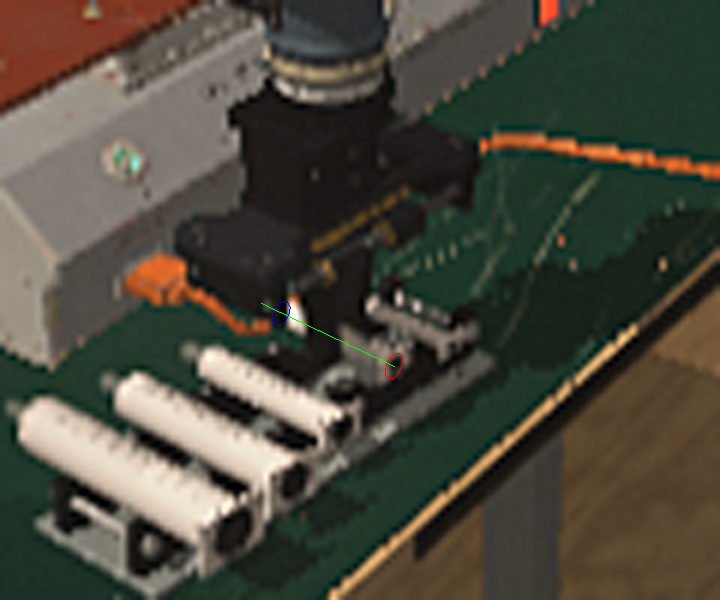

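Request:
step_arm --pt "1 -0.06 0.03 0.25 0 0 0" --pt "1 0 0 0.25 0 0 0" --pt "1 0 0 0.11 0 0 0" --pt "1 0 0 0 0 0 0" --pt "0.5 0 0 0 0 0 0" --pt "0.3 0 0 0 0 0 0" --pt "0.3 0 0 0 0 0 0" --pt "0.3 0 0 -0.3 0 0 0" --pt "0.3 0 0 -1 0 0 0" --pt "0.3 0 0 -1 0 0 0"

```text
time: 25.8
position: [0.4718, 0.2225, 0.2651]
tool_rot: [-0.678, 0.735, 0.001, -0.001]
ft_force: [0.4, 1.5, 1.7]
grip_width: 0.0304
```

Request:
step_arm --pt "0.3 0 0 -1 0 0 0" --pt "0.3 0 0 -1 0 0 0" --pt "0 1 0 -0.5 0 0 0" --pt "0 1 0 0 0 0 0" --pt "0 1 0 0 0 0 0" --pt "0 1 0 0 0 0 0" --pt "0 1 0 0 0 0 0" --pt "0 1 0 0 0 0 0" --pt "0 1 0 0 0 0 0" --pt "0 1 0 0 0 0 0"

```text
time: 26.8
position: [0.4555, 0.0222, 0.3277]
tool_rot: [-0.678, 0.735, -0.0, 0.0]
ft_force: [0.0, -0.0, -0.5]
grip_width: 0.0436
```

Request:
step_arm --pt "0 1 0 0 0 0 0" --pt "0 1 0 0 0 0 0" --pt "0 1 0 0 0 0 0" --pt "0 1 0 0 0 0 0" --pt "0 1 0 0 0 0 0" --pt "0 1 0 0 0 0 0" --pt "0 0 0 0 0 0 0" --pt "0 0 0 0 0 0 0" --pt "0 0 0 0 0 0 0" --pt "0 0 0 0 0 0 0"

```text
time: 27.8
position: [0.4435, -0.1254, 0.3273]
tool_rot: [-0.678, 0.735, 0.0, -0.0]
ft_force: [0.1, 0.8, 0.3]
grip_width: 0.0435
```

```bash
python3 - <<'E'
from ov import *
from meas import meas,boxes
p,d=eyes.camera('side')
ov(p,[.4724,.2225,.0313],0,-4.65,.092,.016,.017,'pics/ov11.png',(160,300,160,260),5)
p,d=eyes.camera('top')
cv2.imwrite('pics/t11.png',cv2.resize(cv2.cvtColor(p,cv2.COLOR_RGB2BGR)[170:240,135:245],None,fx=6,fy=6,interpolation=cv2.INTER_CUBIC))
C=np.array([.4771,.2803]);yaw=np.radians(-4.65);R=np.array([[np.cos(yaw),-np.sin(yaw)],[np.sin(yaw),np.cos(yaw)]])
for k,bx,z in(('a',boxes['a'][0],.044),('b',(164,178,176,224),.0398),('c',(180,190,182,220),.0356),('d',(197,207,186,218),.0313),('e',boxes['e'][0],.028)):
    m,a,l,n=meas(p,bx,z,*boxes[k][2:]); print(k,'rack xy mm',((R.T@(m-C)+[.05,0])*1e3).round(1),a.round(1),l.round(3),n)
E
```

```text
a rack xy mm [ 50.1 117.9] -7.5 0.161 356
b rack xy mm [48.  59.7] -6.8 0.136 226
c rack xy mm [51.2 -0.4] -5.2 0.111 170
d rack xy mm [ 47.3 -58.8] -4.3 0.098 151
e rack xy mm [  49.  -116.9] 0.7 0.083 155
```

View pics/ov11.png

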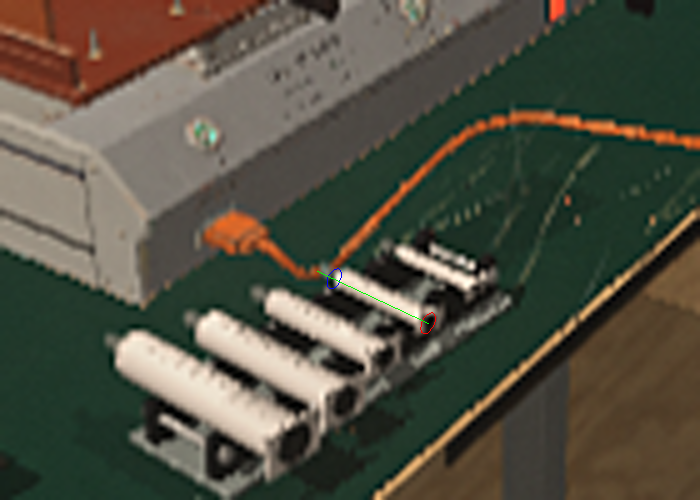

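View pics/t11.png

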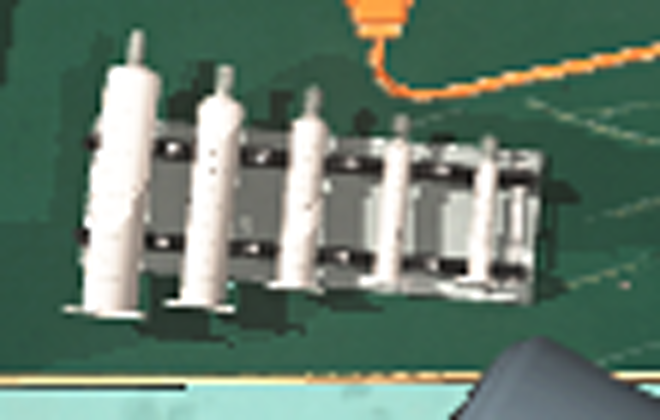

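```bash
python3 -c "
from rig import robot
print(robot.hand_in())"
```

```text
the job is handed in; nothing more can be done
None
```

The three loose syringes (b, c and d) are in the rack's free notches. The five now lie a, b, c, d, e from largest to smallest, with all caps pointing the same way. I handed the job in at about 28 s of robot time.

- **Seating:** the last top and side pictures show each syringe lying in both combs, with the gripper clear of them.
- **Centring along the rack** (target 50 mm): b measured 48.0 mm, c 51.2 mm and d 47.3 mm. Across the rack they were within about 2 mm of their notch lines.
- **One check that disagreed:** d's measured length came out at 98 mm against the true 92 mm. The bright base plate behind it probably blurred the end reading, so d's centring is only good to about 3 mm.
- **Angle readings:** the angles ranged from -7.5 to +0.7 degrees on a rack turned about -4.7 degrees. The extremes were a and e, which I never touched, so I took this as pixel noise.
- **Other objects:** syringes a and e measured within about 2 mm of their first positions. I never moved the gripper near the jar, tin or gauge block, but I did not measure them again at the end.

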